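# Find the loaded sample case by its weight and stand it in the tester's tray

## Robot

A 6-joint arm with a two-finger parallel gripper is mounted at the origin on the work surface. World frame = base frame: x ahead of the robot, y to its left, z up, the work surface at z = 0. Lengths are in m, angles in degrees, forces in N, time in s.
With the tool pointing down it reaches from about 0.35 to 0.875 m from the base axis. Payload 4.2 kg.
Tool frame: the origin (TCP) lies on the centre line of the jaws, within the pads' length; the fingertips stand 19 mm ahead of it and the grasp point (between the pads) is the TCP; z points along the fingers, y is the line along which they close (so a half turn about z gives the same grasp; the last joint's range is limited). The gripper opens to 87 mm and grips with 3 to 60 N. Pads are 19 mm wide; open, the fingers measure 117 mm over their backs; the gripper's body (75 mm by 190 mm) begins 51 mm behind the grasp point.
Start: joints at [-58.579, 22.042, 0.453, 0, -68.411, -14.817], TCP at [0.179, -0.599, 0.209] pointing down, gripper open.
Joint ranges: [-179.83, 179.83], [-69.29, 118.12], [-61.27, 80.66], [-181.25, 117.63], [-171.15, -9.14], [-177.46, 177.46]. Speed limits (degrees/s): [159.86, 159.86, 180, 180, 180, 180].

## Interface

Orientations are given as a 3x3 rotation matrix whose columns are the frame's x, y, z axes.
In Python, from station import sense, capture, finish_job, search_frame, masks_of gives the robot as it stands.
- The arm moves only by the tool drive_tool, never from a script. Its argument "rows" is a list of rows, each a list of 7 numbers: the opening in per cent of the stroke, from 0 (shut) to 100 (fully open), then the shift along the world's x, y, z in mm, then the turn, a rotation vector about the world's x, y, z in rad. In form: [[fingers, dx, dy, dz, wx, wy, wz], ...]. A call has 1 to 5 rows; each row shifts and turns the commanded pose from where the row before left it; what a row does not reach is not made up. A row lasts 1/12 s, in which the tool goes at most 41.7 mm and 7.16 degrees, less where a joint would pass 70% of its speed; a pose out of reach is approached as far as the arm can. A call is refused whole if a number of a shift passes 41.7 or a number of a turn 0.125, either way. A call with a gripper value outside its range is refused whole. The fingers move at their own pace and stop on an object; the grip force is fixed at half the most. Time passes only in rows, so rows that do not move let the fingers close. It gives the time, the measured TCP pose, the force, the opening and the grip force at its end, in the units of the state.
- sense(): the state, without advancing time (a new reading comes with each control period).
- capture(name): name is "scene" or "side" or "wrist"; returns a dict with "frame" (480x640x3 uint8, red, green, blue), "z_map" (480x640 float32, m along the optical axis (not along the pixel's ray), 0 where there is no reading), "fx", "fy", "cx", "cy" (pixels), "R" (3x3) and "t" (3): a world point X has camera coordinates R X + t; the wrist camera has in their place "T_tool_cam" (4x4, takes a point from camera to tool coordinates, whose origin is the TCP and whose axes are the flange's). Camera axes: x right, y down, z forward; pixel columns grow to the right and rows downward; lengths in m; the calibration is good to about 2 mm. A picture is of the moment at which its call begins: read the wrist's pose just before it.
- finish_job(): hands the job in; it is judged then, once.
Trained networks look in a picture, given as the dict that the camera call returned (one of the last four; its "shot" number tells which), for a name from the list of things; names that differ only in an ending like _2 or _b are one class to them, and where a whole thing is asked for, a point or a joint stands for the part that bears it (a point fixed in the world has none). Each returns a list of dicts, best first, with "p" (0 to 1); they miss things now and then, are a little off and sometimes report something else, mostly with a low value. They report only what shows in the picture. A call takes as long as a camera call. They do not tell look-alikes from the thing itself.
- search_frame(label, picture): "xy" ([column, row] in pixels, amid what is visible of it).
- masks_of(label, picture): "region" (480x640 bool, what is visible of it) and "xy" ([column, row] in pixels, amid what is visible of it).
The state is a dict: "time_s": time; "joints": joint angles; "joint_velocities": joint speeds; "effort": joint torques, N m; "tcp_pos": TCP position; "ee_rot": TCP orientation; "wrist_force": force on the tool from outside, world axes, zero at the start; "moment": the same for the moment, N m; "gripper_width": opening from 0.0 (shut) to 1.0 (fully open); "gripper_force": force on a finger pad.
Only numpy, scipy, OpenCV 4.12 (cv2) and the standard library are available. Lean on these libraries where they do the work, as an engineer would, in place of code of your own. Each camera call takes 0.05 s, during which the arm holds its last target. There are 200 camera calls.

## Task

Four identical closed sample cases stand in the slanted rack, but only one still has a sample in it: lift them to feel which one is the heavy one, and stand that case gently upright in the steel tray in front of the high-voltage tester. Leave every empty case standing properly in its own slot, let go of everything, and do not move the other things on the bench or knock the crank jig.

Things in the scene. Friction and masses are not known exactly. Their poses are not given: they have to be found in the camera images.
- case_1: one of four identical closed aluminium sample cases with black trim, 44 mm thick (its x), 70 wide (y), 124 tall (z) plus a folded handle 5 mm high on top. Origin: centre of its underside, z towards the lid. Starts in slot 1 with z leaning 30 deg, top to the rack's back. Empty about 0.2 kg, loaded 0.5 to 0.7 kg; which one is loaded changes and cannot be seen
- case_2: one of four identical closed aluminium sample cases with black trim, 44 mm thick (its x), 70 wide (y), 124 tall (z) plus a folded handle 5 mm high on top. Origin: centre of its underside, z towards the lid. Starts in slot 2 with z leaning 30 deg, top to the rack's back. Empty about 0.2 kg, loaded 0.5 to 0.7 kg; which one is loaded changes and cannot be seen
- case_3: one of four identical closed aluminium sample cases with black trim, 44 mm thick (its x), 70 wide (y), 124 tall (z) plus a folded handle 5 mm high on top. Origin: centre of its underside, z towards the lid. Starts in slot 3 with z leaning 30 deg, top to the rack's back. Empty about 0.2 kg, loaded 0.5 to 0.7 kg; which one is loaded changes and cannot be seen
- case_4: one of four identical closed aluminium sample cases with black trim, 44 mm thick (its x), 70 wide (y), 124 tall (z) plus a folded handle 5 mm high on top. Origin: centre of its underside, z towards the lid. Starts in slot 4 with z leaning 30 deg, top to the rack's back. Empty about 0.2 kg, loaded 0.5 to 0.7 kg; which one is loaded changes and cannot be seen
- slot_1 (a point): centre of the sloping floor of slot 1 of the rack (the rightmost seen from the robot, -120 mm along rack y), where the middle of the underside of case_1 rests
- slot_2 (a point): centre of the sloping floor of slot 2 of the rack (second from the right, -40 mm along rack y), where the middle of the underside of case_2 rests
- slot_3 (a point): centre of the sloping floor of slot 3 of the rack (third from the right, +40 mm along rack y), where the middle of the underside of case_3 rests
- slot_4 (a point): centre of the sloping floor of slot 4 of the rack (the leftmost, +120 mm along rack y), where the middle of the underside of case_4 rests
- rack: grey-blue steel rack, fixed, 150 (x) x 330 (y) x 90 mm high; origin: centre of underside, front at -x. Its slots' floor falls to the back at 30 deg; cases slide in and out along their own z. Along that axis the back rest is 51 mm high, the dividers 30, the front stop 24. Free play of a case: 0.5 mm to the back rest, 5.5 to the front stop, 3.5 to each divider; above the back rest its wide faces are free
- tray: shallow open steel tray lined with black rubber, fixed to the bench in front of the high-voltage tester: outside 82 mm (its x) x 108 mm (its y), rim 14 mm high, inside 74 x 100 mm, inner floor 4 mm above the bench. Origin: centre of its underside, z up
- jig: aluminium crank jig fixed to the bench between rack and tester: base 115 mm (x) x 94 mm (y), two upright plates to 180 mm high and a spindle; origin: centre of its underside. An obstacle
- tester_front (a point): foot of the middle of the front face of the beige high-voltage tester (fixed, squarely facing the robot, 260 mm deep, 340 wide (y), 165 high, knobs and handles 30 mm proud). An obstacle behind the tray
- cleaner: white plastic bottle with a blue cap, 58 mm diameter, 155 mm tall, standing loose between rack and tray; origin: centre of its underside. Leave alone
- cal_weight: brass calibration weight with a knob, 48 mm diameter, 70 mm tall, standing loose between rack, jig and tray; origin: centre of its underside. Leave alone
- insulator: brown-and-white ribbed porcelain insulator, 52 mm diameter, 62 mm tall, standing loose between tray and tester; origin: centre of its underside. Leave alone
- decade_box: wooden box with three black dials, 80 mm (x) x 110 mm (y) x 67 mm high, loose, to the right of the tray; origin: centre of its underside. Leave alone
- multimeter: yellow handheld meter lying on its back, 150 mm (x) x 76 mm (y) x 42 mm high, loose, left of the rack; origin: centre of its underside. Leave alone
- driver: screwdriver with a red handle, 190 mm long (its x), lying loose behind the multimeter, left of the rack; origin on its underside. Leave alone
There are look-alikes about, which are no part of the job. Leave any purple or turquoise look-alike of the case_1 alone.

How it is judged:
By the outcome, as a careful person would: the job done as asked, in the order asked, and still so for the second after the job is handed in, with the robot touching nothing.
It also fails if it takes over 67 s, if anything falls off the work surface, if the arm or the gripper's body presses on something with over 40 N, if the wrist force passes 120 N, or if a joint passes its speed limit or range.

## Working session

There is one attempt and no reset: what is moved stays moved. The work goes in short steps, Python scripts to look and compute and a tool call to move; the robot and the scene stay as the last step left them, time stands still between calls to the robot, and variables do not carry over. Pictures are saved under pics/ and viewed, at most 10 in all, crops included, and the job is handed in when it is done.

Besides the shell and the picture viewer there is one more tool, called after "Call:" as name(argument=value, ...) on one line, values as JSON. drive_tool: Moves the arm, as the interface text tells. Its arguments: {"type":"object","properties":{"rows":{"type":"array"}},"required":["rows"]}

```bash
mkdir -p pics
cat > h.py <<'E'
import numpy as np, cv2
from station import *
def save(p,n,crop=None,s=1):
    im=p["frame"]
    if crop: a,b,c,d=crop; im=im[b:d,a:c]
    im=cv2.resize(im,None,fx=s,fy=s,interpolation=cv2.INTER_CUBIC)
    cv2.imwrite("pics/"+n,im[:,:,::-1])
def cloud(p,s=None):
    z=p["z_map"]; v,u=np.mgrid[:480,:640]
    X=np.stack([(u-p["cx"])/p["fx"]*z,(v-p["cy"])/p["fy"]*z,z],-1)
    if "R" in p: W=(X-np.array(p["t"]))@np.array(p["R"])
    else:
        T=np.array(p["T_tool_cam"]); W=(X@T[:3,:3].T+T[:3,3])@np.array(s["ee_rot"]).T+np.array(s["tcp_pos"])
    W[z==0]=np.nan
    return W
E
python3 - <<'E'
from h import *
np.set_printoptions(precision=3,suppress=True)
for n in ["scene","side"]:
    p=capture(n); save(p,n+".png"); W=cloud(p); np.save(n+".npy",W)
    print(n, -np.array(p["R"]).T@np.array(p["t"]))
    for l in ["case_1","rack","tray","jig","cleaner","cal_weight","insulator","decade_box","multimeter"]:
        for m in masks_of(l,p)[:7]:
            q=W[m["region"]]; q=q[~np.isnan(q[:,0])]
            if m["p"]>.3 and len(q): print(l,round(m["p"],2),np.round(m["xy"]),np.percentile(q,[2,50,98],axis=0).round(3).tolist())
s=sense();print(s)
E
```

```text
scene [1.452 0.15  0.856]
case_1 0.9 [397. 253.] [[0.505, 0.154, 0.064], [0.532, 0.191, 0.131], [0.553, 0.228, 0.15]]
case_1 0.73 [434. 254.] [[0.49, 0.233, 0.065], [0.514, 0.269, 0.132], [0.535, 0.305, 0.151]]
case_1 0.71 [365. 251.] [[0.493, 0.075, 0.042], [0.548, 0.114, 0.131], [0.571, 0.151, 0.15]]
case_1 0.69 [376. 283.] [[0.467, -0.01, 0.001], [0.53, 0.148, 0.006], [0.603, 0.31, 0.066]]
case_1 0.66 [394. 230.] [[0.238, 0.128, 0.008], [0.305, 0.179, 0.044], [0.358, 0.238, 0.048]]
case_1 0.65 [241. 209.] [[0.229, -0.355, 0.005], [0.285, -0.29, 0.042], [0.302, -0.23, 0.048]]
case_1 0.6 [459. 232.] [[0.231, 0.323, 0.001], [0.318, 0.362, 0.044], [0.362, 0.403, 0.049]]
rack 0.88 [377. 287.] [[0.468, -0.005, 0.002], [0.53, 0.151, 0.006], [0.601, 0.307, 0.063]]
tray 0.84 [236. 244.] [[0.375, -0.315, 0.002], [0.415, -0.258, 0.007], [0.472, -0.207, 0.017]]
jig 0.61 [250. 272.] [[0.604, -0.192, 0.009], [0.661, -0.161, 0.123], [0.688, -0.112, 0.182]]
jig 0.4 [377. 284.] [[0.468, -0.009, 0.001], [0.53, 0.151, 0.006], [0.603, 0.309, 0.065]]
cleaner 0.66 [281. 229.] [[0.396, -0.155, 0.009], [
[... 1932 characters left out ...]
416, -0.019, 0.002], [0.462, 0.111, 0.034], [0.597, 0.295, 0.073]]
multimeter 0.4 [171. 183.] [[0.31, 0.495, 0.015], [0.316, 0.515, 0.034], [0.337, 0.533, 0.041]]
{'time_s': 1.0, 'joints': array([-58.581,  22.04 ,   0.452,  -0.001, -68.411, -14.818]), 'joint_velocities': array([0.04 , 0.092, 0.017, 0.007, 0.11 , 0.034]), 'effort': array([  0.001, -39.048,  18.762,   4.224,   0.015,  -0.   ]), 'tcp_pos': array([ 0.179, -0.599,  0.209]), 'ee_rot': array([[-0.958, -0.286,  0.   ],
       [-0.286,  0.958, -0.   ],
       [-0.   , -0.   , -1.   ]]), 'wrist_force': array([-0.047, -0.024,  0.227]), 'moment': array([ 0.022,  0.038, -0.024]), 'gripper_force': 0.0, 'gripper_width': 0.9963591562493631}
```

View pics/scene.png

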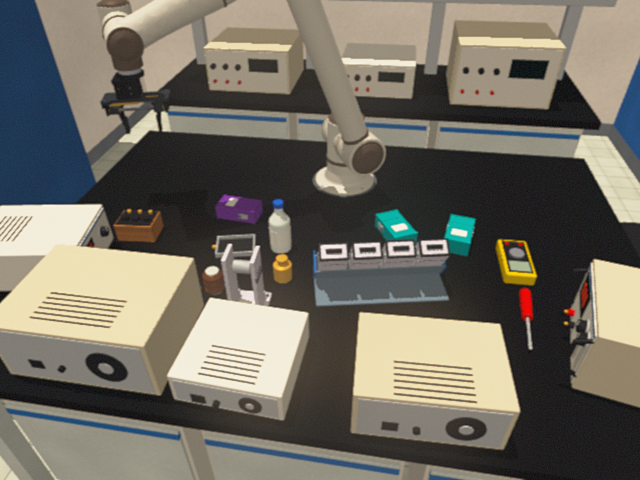

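View pics/side.png

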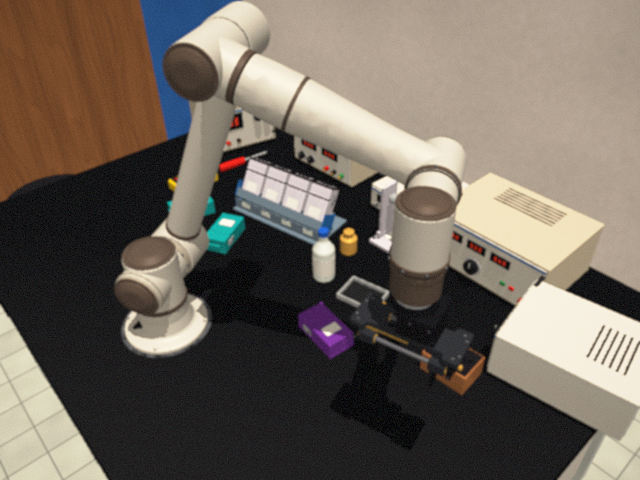

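The scene view shows four grey cases in the blue-grey rack at about (334..434, 252). The side view shows them at (256..322, 176..200). The turquoise look-alikes at (395,228) and (460,232) and the purple one at (240,208) lie flat on the bench and are not part of the job. The tray is at (236,244) in the scene view, with the jig behind it and the cleaner and brass weight beside it.

Run:
```python
from h import *
from scipy.optimize import least_squares
np.set_printoptions(precision=4,suppress=True)
S={n:np.load(n+".npy").reshape(-1,3) for n in ["scene","side"]}
for n in S:
    W=S[n]; W=W[~np.isnan(W[:,0])]; S[n]=W
def axes(th):
    c,s=np.cos(th),np.sin(th); a=np.pi/6
    y=np.array([-s,c,0]); xr=np.array([c,s,0]); k=np.array([0,0,1.])
    return np.cos(a)*xr-np.sin(a)*k, y, np.sin(a)*xr+np.cos(a)*k
# plane fits: side->front faces, scene->tops
import random
for n in S:
    W=S[n]; m=(W[:,2]>.07)&(W[:,2]<.165)&(W[:,0]>.42)&(W[:,0]<.62)&(W[:,1]>-.03)&(W[:,1]<.33); P=W[m]
    rng=np.random.default_rng(0); best=None
    for _ in range(2000):
        a,b,c=P[rng.integers(len(P),size=3)]; v=np.cross(b-a,c-a); L=np.linalg.norm(v)
        if L<1e-4: continue
        v/=L; i=abs((P-a)@v)<.003
        if best is None or i.sum()>best.sum(): best=i
    Q=P[best]; c=Q.mean(0); v=np.linalg.svd(Q-c,full_matrices=False)[2][2]; v*=np.sign(v[2])
    print(n,len(P),best.sum(),"n",v,"tilt",np.degrees(np.arccos(v[2])),"yaw",np.degrees(np.arctan2(v[1],v[0])),c)
    th=np.radians(12.6)
    for th in np.radians([12.0,12.6,13.2]):
        X,Y,Z=axes(th); print(np.degrees(th),"pct x,y,z:",*[np.percentile(P@A,[1,5,25,50,75,95,99]) for A in (X,Y,Z)])
# gaps along Y at top from scene/histogram
    X,Y,Z=axes(np.radians(12.6)); h=np.histogram(P@Y,bins=np.arange(-.14,.22,.005)); print(list(zip((h[1][:-1]*1000).round().astype(int),h[0])))
for n in S:
    W=S[n]; m=(W[:,2]>.009)&(W[:,2]<.022)&(W[:,0]>.34)&(W[:,0]<.51)&(W[:,1]>-.33)&(W[:,1]<-.18); print("tray",n,m.sum(),cv2.minAreaRect((W[m][:,:2]*1000).astype(np.float32)))
    m=(W[:,2]>.1)&(W[:,0]>.45)&(W[:,0]<.9)&(W[:,1]>-.6)&(W[:,1]<-.2)&(W[:,2]<.2); print("tester",W[m].min(0) if m.any() else 0)
```

```text
scene 3326 1561 n [0.4933 0.1108 0.8628] tilt 30.369735012136157 yaw 12.657012368969161 [0.5412 0.1543 0.1391]
12.000000000000002 pct x,y,z: [0.3939 0.3969 0.4109 0.4251 0.4361 0.4381 0.4391] [-0.1155 -0.1037 -0.0356  0.0453  0.125   0.1795  0.192 ] [0.3312 0.3404 0.3778 0.3994 0.4021 0.4064 0.4086]
12.6 pct x,y,z: [0.3944 0.3972 0.4111 0.4254 0.4366 0.438  0.4389] [-0.1212 -0.1096 -0.0414  0.0395  0.1192  0.1736  0.1861] [0.3317 0.3406 0.378  0.3996 0.4023 0.4066 0.4088]
13.2 pct x,y,z: [0.3942 0.3977 0.4114 0.4258 0.4367 0.4387 0.4396] [-0.1269 -0.1154 -0.0471  0.0335  0.1134  0.1677  0.1801] [0.3319 0.341  0.3783 0.3998 0.4025 0.4068 0.4089]
[(np.int64(-140), np.int64(0)), (np.int64(-135), np.int64(0)), (np.int64(-130), np.int64(22)), (np.int64(-125), np.int64(16)), (np.int64(-120), np.int64(68)), (np.int64(-115), np.int64(54)), (np.int64(-110), np.int64(57)), (np.int64(-105), np.int64(57)), (np.int64(-100), np.int64(54)), (np.int64(-95), np.int64(56)), (np.int64(-90), np.int64(53)), (np.int64(-85), np.int64(57)), (np.int64(-80), np.int64(55)), (np.int64(-75), np.int64(55)), (np.i
[... 4172 characters left out ...]
np.int64(150), np.int64(44)), (np.int64(155), np.int64(41)), (np.int64(160), np.int64(50)), (np.int64(165), np.int64(40)), (np.int64(170), np.int64(42)), (np.int64(175), np.int64(37)), (np.int64(180), np.int64(45)), (np.int64(185), np.int64(23)), (np.int64(190), np.int64(15)), (np.int64(195), np.int64(22)), (np.int64(200), np.int64(0)), (np.int64(205), np.int64(0)), (np.int64(210), np.int64(0))]
tray scene 235 ((424.0566711425781, -264.0179443359375), (90.28910827636719, 119.11248779296875), 14.845212936401367)
tester [ 0.5325 -0.6     0.1   ]
tray side 316 ((426.47039794921875, -253.42828369140625), (114.24031829833984, 130.8719024658203), 60.73787307739258)
tester [ 0.5515 -0.6     0.1   ]
```

The rack is yawed 12.6° and leans 30° as described, and the case tops sit at the expected height. I'm swinging over to a point above case 1, with the tool turned and tilted to match.

Call:
drive_tool(rows=[[100,22.6,32.5,12,0,0,0.1155],[100,22.6,32.5,12,0,0,0.1155],[100,22.6,32.5,12,0,0,0.1155],[100,22.6,32.5,12,0,0,0.1155],[100,22.6,32.5,12,0,0,0.1155]])

```text
time_s: 1.42
tcp_pos: [0.2922, -0.4349, 0.2693]
ee_rot: [[-0.643, -0.766, 0.0], [-0.766, 0.643, -0.0], [0.0, -0.0, -1.0]]
wrist_force: [0.9, -0.6, -0.3]
gripper_width: 0.998
gripper_force: 0.0
```

Call:
drive_tool(rows=[[100,22.6,32.5,12,0,0,0.1155],[100,22.6,32.5,12,0,0,0.1155],[100,22.6,32.5,12,0,0,0.1155],[100,22.6,32.5,12,0,0,0.1155],[100,22.6,32.5,12,0,0,0.1155]])

```text
time_s: 1.83
tcp_pos: [0.4052, -0.2721, 0.3297]
ee_rot: [[-0.12, -0.993, 0.001], [-0.993, 0.12, -0.0], [0.0, -0.001, -1.0]]
wrist_force: [0.5, 0.1, 0.3]
gripper_width: 1.008
gripper_force: 0.0
```

Call:
drive_tool(rows=[[100,22.6,32.5,0,0,0,0.1155],[100,22.6,32.5,0,0,0,0.1155],[100,22.6,32.5,0,0,0,0.1155],[100,22.6,32.5,0,-0.0228,0.1022,0],[100,22.6,32.5,0,-0.0228,0.1022,0]])

```text
time_s: 2.25
tcp_pos: [0.5172, -0.1103, 0.3314]
ee_rot: [[0.219, -0.955, -0.202], [-0.976, -0.213, -0.047], [0.002, 0.208, -0.978]]
wrist_force: [1.0, -1.4, 0.9]
gripper_width: 1.003
gripper_force: 0.0
```

Call:
drive_tool(rows=[[100,22.6,32.5,0,-0.0228,0.1022,0],[100,22.6,32.5,0,-0.0228,0.1022,0],[100,22.6,32.5,0,-0.0228,0.1022,0],[100,22.6,32.5,0,0,0,0],[100,22.6,32.5,0,0,0,0]])

```text
time_s: 2.67
tcp_pos: [0.6321, 0.0534, 0.325]
ee_rot: [[0.219, -0.842, -0.493], [-0.976, -0.189, -0.11], [-0.0, 0.505, -0.863]]
wrist_force: [0.5, -0.3, 1.1]
gripper_width: 1.001
gripper_force: 0.0
```

```bash
cat > w.py <<'E'
from h import *
np.set_printoptions(precision=4,suppress=True)
def look(n):
    s=sense(); p=capture("wrist"); W=cloud(p,s); save(p,n); return s,p,W
X=np.array([.8452,.1889,-.5]);Y=np.array([-.2181,.9759,0]);Z=np.array([.488,.1091,.866])
E
python3 - <<'E'
from w import *
s,p,W=look("w1.png"); print(s["tcp_pos"],s["joints"])
for m in masks_of("case_1",p)[:5]:
    q=W[m["region"]]; q=q[~np.isnan(q[:,0])]
    a=np.stack([q@X,q@Y,q@Z],1); t=a[a[:,2]>.397]
    print(round(m["p"],2),np.round(m["xy"]),np.percentile(a,[2,50,98],axis=0).tolist(), "top",np.percentile(t,[1,50,99],axis=0).tolist() if len(t) else 0)
E
```

```text
[0.6321 0.0534 0.325 ] [  17.9889   39.1932   40.8175   -3.1845 -121.8197   -6.2691]
0.96 [273. 396.] [[0.3945494118741993, 0.11683627900737593, 0.3215997926795342], [0.4255886476343885, 0.1200511363540985, 0.3997879963997618], [0.43908754606318307, 0.15184346611620986, 0.4030745729188165]] top [[0.4175450435174586, 0.11663043460183338, 0.3972565939312752], [0.4286586550621102, 0.12147445212654467, 0.40149221652198364], [0.43942111957944524, 0.1307839809094144, 0.4035370386942165]]
0.7 [285. 371.] [[0.3953280826072105, 0.0437180407303402, 0.31905589108331944], [0.4154816859482146, 0.08494040394724031, 0.40185434529509195], [0.4384266093083372, 0.10672685357194334, 0.40797541390610703]] top [[0.3955926801110399, 0.0649651245651413, 0.3997790567262525], [0.41710935316798453, 0.08569981308974445, 0.4019467310596881], [0.4387807417649548, 0.10720180333469509, 0.40833231339346165]]
0.68 [281. 277.] [[0.3947406104920652, -0.042771465089186125, 0.29845474146414874], [0.41530755258496954, -0.01591389504630224, 0.4014726283280993], [0.43850101614652676, 0.0218422613012572, 0.4079035777466571]] top [[0.3957349554838633, -0.04256651319242821, 0.39858147875759276], [0.417041588933232, -0.012411924713991867, 0.4017771891977048], [0.43885463061053065, 0.02240353038555696, 0.40832769445404044]]
0.65 [359. 382.] [[0.25303218248378945, -0.11034100612651648, 0.15539672343976407], [0.3191007246295535, 0.2459657469998211, 0.20173913297098459], [0.3685595475736767, 0.280350560931338, 0.7061723678871212]] top [[0.3677914343320316, -0.11079024348209335, 0.705158710428398], [0.36907697164410813, -0.1104506710764889, 0.7063226966353082], [0.370174217192433, -0.1096062607566643, 0.7067875307129514]]
0.62 [464.  24.] [[0.12262547702537785, -0.33934387768708296, 0.10338250585097195], [0.16670633484621838, -0.30803243329613766, 0.13502215477706786], [0.20297710843726263, -0.27926329963829755, 0.15607339119490649]] top 0
```

View pics/w1.png

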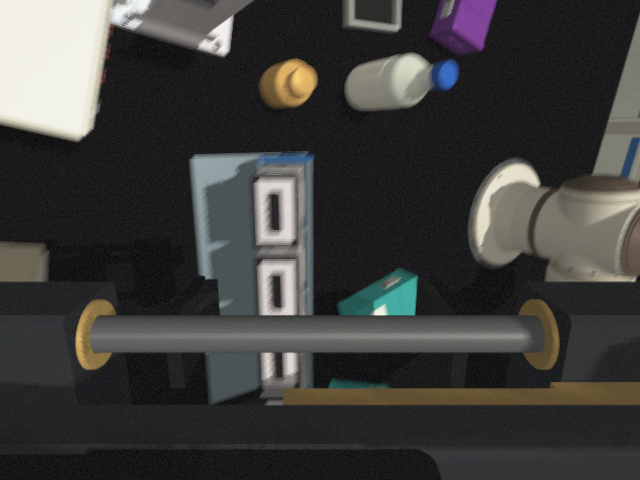

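The wrist view shows cases 1 and 2 at (277,210) and (277,290), with the rest hidden by the gripper. The measured coordinates agree with the rack fit, so I'm going down on case 1.

Call:
drive_tool(rows=[[100,28.8,4.7,-16.8,0,0,0],[100,-17.1,-3.8,-30.3,0,0,0],[100,-17.1,-3.8,-30.3,0,0,0],[100,-17.1,-3.8,-30.3,0,0,0],[100,-17.1,-3.8,-30.3,0,0,0]])

```text
time_s: 3.18
tcp_pos: [0.5902, 0.04, 0.1888]
ee_rot: [[0.218, -0.845, -0.488], [-0.976, -0.189, -0.109], [-0.0, 0.5, -0.866]]
wrist_force: [1.0, -0.0, 0.3]
gripper_width: 1.001
gripper_force: 0.0
```

Call:
drive_tool(rows=[[100,-8.8,-2,-15.6,0,0,0],[100,-8.8,-2,-15.6,0,0,0],[100,-8.8,-2,-15.6,0,0,0],[100,-8.8,-2,-15.6,0,0,0],[100,-5.3,-1.2,-9.4,0,0,0]])

```text
time_s: 3.6
tcp_pos: [0.5488, 0.0307, 0.1178]
ee_rot: [[0.218, -0.844, -0.49], [-0.976, -0.189, -0.109], [-0.001, 0.502, -0.865]]
wrist_force: [-0.0, -0.4, -0.3]
gripper_width: 1.0
gripper_force: 0.0
```

Call:
drive_tool(rows=[[100,0,0,0,0,0,0],[100,0,0,0,0,0,0]])

```text
time_s: 3.77
tcp_pos: [0.5505, 0.0309, 0.1192]
ee_rot: [[0.219, -0.845, -0.488], [-0.976, -0.189, -0.109], [0.0, 0.5, -0.866]]
wrist_force: [-0.2, -0.3, 1.6]
gripper_width: 1.0
gripper_force: 0.0
```

Call:
drive_tool(rows=[[100,2.9,3.1,-2,0,0,0],[0,0,0,0,0,0,0],[0,0,0,0,0,0,0],[0,0,0,0,0,0,0],[0,0,0,0,0,0,0]])

```text
time_s: 4.18
tcp_pos: [0.5537, 0.0346, 0.1171]
ee_rot: [[0.219, -0.845, -0.487], [-0.976, -0.19, -0.109], [-0.001, 0.499, -0.866]]
wrist_force: [0.1, -0.2, -0.6]
gripper_width: 0.783
gripper_force: 0.0
```

Call:
drive_tool(rows=[[0,0,0,0,0,0,0],[0,0,0,0,0,0,0],[0,0,0,0,0,0,0],[0,0,0,0,0,0,0],[0,0,0,0,0,0,0]])

```text
time_s: 4.6
tcp_pos: [0.5536, 0.0345, 0.1168]
ee_rot: [[0.219, -0.845, -0.488], [-0.976, -0.19, -0.109], [-0.0, 0.5, -0.866]]
wrist_force: [0.2, 0.4, -1.1]
gripper_width: 0.504
gripper_force: 30.0
```

Call:
drive_tool(rows=[[0,3.7,0.8,6.5,0,0,0],[0,3.7,0.8,6.5,0,0,0],[0,3.7,0.8,6.5,0,0,0],[0,3.7,0.8,6.5,0,0,0]])

```text
time_s: 4.93
tcp_pos: [0.5689, 0.0379, 0.1436]
ee_rot: [[0.219, -0.845, -0.487], [-0.976, -0.19, -0.109], [-0.001, 0.499, -0.866]]
wrist_force: [-0.2, 0.7, -1.9]
gripper_width: 0.503
gripper_force: 30.0
```

Call:
drive_tool(rows=[[0,0,0,0,0,0,0],[0,0,0,0,0,0,0],[0,0,0,0,0,0,0]])

```text
time_s: 5.18
tcp_pos: [0.5681, 0.0378, 0.1426]
ee_rot: [[0.218, -0.845, -0.488], [-0.976, -0.19, -0.108], [-0.001, 0.5, -0.866]]
wrist_force: [-0.3, 0.7, -2.7]
gripper_width: 0.499
gripper_force: 30.0
```

Call:
drive_tool(rows=[[0,0,0,0,0,0,0],[0,0,0,0,0,0,0]])

```text
time_s: 5.35
tcp_pos: [0.568, 0.0376, 0.1425]
ee_rot: [[0.218, -0.845, -0.489], [-0.976, -0.189, -0.109], [-0.001, 0.501, -0.866]]
wrist_force: [0.4, 0.5, -1.7]
gripper_width: 0.501
gripper_force: 30.0
```

Call:
drive_tool(rows=[[0,0,0,0,0,0,0]])

```text
time_s: 5.43
tcp_pos: [0.568, 0.0377, 0.1426]
ee_rot: [[0.219, -0.845, -0.488], [-0.976, -0.19, -0.109], [-0.001, 0.5, -0.866]]
wrist_force: [-0.4, -0.0, -2.0]
gripper_width: 0.503
gripper_force: 30.0
```

About 2 N, so case 1 is empty. I'm putting it back, releasing it and moving on to case 2.

Call:
drive_tool(rows=[[0,-3.7,-0.8,-6.5,0,0,0],[0,-3.7,-0.8,-6.5,0,0,0],[0,-3.7,-0.8,-6.5,0,0,0],[0,-1.9,-0.4,-3.3,0,0,0],[0,-1.8,-0.4,-3.2,0,0,0]])

```text
time_s: 5.85
tcp_pos: [0.5533, 0.0343, 0.1169]
ee_rot: [[0.219, -0.845, -0.488], [-0.976, -0.19, -0.11], [0.0, 0.5, -0.866]]
wrist_force: [3.0, 3.9, 11.9]
gripper_width: 0.504
gripper_force: 30.0
```

Call:
drive_tool(rows=[[0,0,0,0,0,0,0],[100,0,0,0,0,0,0],[100,0,0,0,0,0,0],[100,0,0,0,0,0,0],[100,0,0,0,0,0,0]])

```text
time_s: 6.27
tcp_pos: [0.5534, 0.0344, 0.117]
ee_rot: [[0.219, -0.845, -0.488], [-0.976, -0.19, -0.109], [-0.0, 0.5, -0.866]]
wrist_force: [-0.2, -0.3, -0.3]
gripper_width: 0.719
gripper_force: 0.0
```

Call:
drive_tool(rows=[[100,0,0,0,0,0,0],[100,0,0,0,0,0,0],[100,0,0,0,0,0,0]])

```text
time_s: 6.52
tcp_pos: [0.5534, 0.0345, 0.1169]
ee_rot: [[0.219, -0.845, -0.488], [-0.976, -0.19, -0.109], [-0.0, 0.5, -0.866]]
wrist_force: [-0.2, -0.1, 0.3]
gripper_width: 0.941
gripper_force: 0.0
```

Call:
drive_tool(rows=[[100,7.9,1.8,14.1,0,0,0],[100,7.9,1.8,14.1,0,0,0],[100,7.9,1.8,14.1,0,0,0],[100,7.9,1.8,14.1,0,0,0],[100,0,0,0,0,0,0]])

```text
time_s: 6.93
tcp_pos: [0.5875, 0.0419, 0.1756]
ee_rot: [[0.219, -0.848, -0.482], [-0.976, -0.19, -0.109], [0.0, 0.494, -0.869]]
wrist_force: [0.5, -0.4, 0.1]
gripper_width: 0.998
gripper_force: 0.0
```

Call:
drive_tool(rows=[[100,-8.7,39,0,0,0,0],[100,-8.7,39,0,0,0,0],[100,0,0,0,0,0,0],[100,-7.9,-1.8,-14.1,0,0,0],[100,-7.9,-1.8,-14.1,0,0,0]])

```text
time_s: 7.35
tcp_pos: [0.5515, 0.117, 0.1445]
ee_rot: [[0.22, -0.845, -0.487], [-0.975, -0.191, -0.109], [-0.001, 0.499, -0.867]]
wrist_force: [0.3, 0.4, -0.3]
gripper_width: 0.998
gripper_force: 0.0
```

Call:
drive_tool(rows=[[100,-7.9,-1.8,-14.1,0,0,0],[100,-7.9,-1.8,-14.1,0,0,0],[100,0,0,0,0,0,0],[100,0,0,0,0,0,0]])

```text
time_s: 7.68
tcp_pos: [0.5352, 0.1121, 0.1163]
ee_rot: [[0.219, -0.844, -0.49], [-0.976, -0.189, -0.11], [0.0, 0.502, -0.865]]
wrist_force: [0.9, 0.5, 1.4]
gripper_width: 0.999
gripper_force: 0.0
```

Call:
drive_tool(rows=[[0,0,0,0,0,0,0],[0,0,0,0,0,0,0],[0,0,0,0,0,0,0],[0,0,0,0,0,0,0],[0,0,0,0,0,0,0]])

```text
time_s: 8.1
tcp_pos: [0.5363, 0.1126, 0.1171]
ee_rot: [[0.219, -0.845, -0.487], [-0.976, -0.19, -0.108], [-0.001, 0.499, -0.866]]
wrist_force: [-0.0, 0.5, 0.4]
gripper_width: 0.708
gripper_force: 0.0
```

Call:
drive_tool(rows=[[0,0,0,0,0,0,0],[0,0,0,0,0,0,0],[0,0,0,0,0,0,0],[0,0,0,0,0,0,0]])

```text
time_s: 8.43
tcp_pos: [0.5362, 0.1125, 0.1168]
ee_rot: [[0.219, -0.845, -0.487], [-0.976, -0.19, -0.109], [-0.001, 0.499, -0.866]]
wrist_force: [1.0, -0.2, -0.1]
gripper_width: 0.505
gripper_force: 30.0
```

Call:
drive_tool(rows=[[0,3.7,0.8,6.5,0,0,0],[0,3.7,0.8,6.5,0,0,0],[0,3.7,0.8,6.5,0,0,0],[0,3.7,0.8,6.5,0,0,0]])

```text
time_s: 8.77
tcp_pos: [0.5515, 0.1159, 0.1436]
ee_rot: [[0.219, -0.845, -0.487], [-0.976, -0.19, -0.109], [-0.001, 0.499, -0.866]]
wrist_force: [-0.5, 0.3, -2.0]
gripper_width: 0.5
gripper_force: 30.0
```

Call:
drive_tool(rows=[[0,0,0,0,0,0,0],[0,0,0,0,0,0,0],[0,0,0,0,0,0,0]])

```text
time_s: 9.02
tcp_pos: [0.5507, 0.1158, 0.1426]
ee_rot: [[0.218, -0.845, -0.488], [-0.976, -0.19, -0.109], [-0.001, 0.5, -0.866]]
wrist_force: [-0.3, -0.2, -1.9]
gripper_width: 0.502
gripper_force: 30.0
```

Call:
drive_tool(rows=[[0,0,0,0,0,0,0],[0,0,0,0,0,0,0]])

```text
time_s: 9.18
tcp_pos: [0.5506, 0.1156, 0.1425]
ee_rot: [[0.219, -0.845, -0.489], [-0.976, -0.189, -0.109], [-0.0, 0.501, -0.866]]
wrist_force: [0.4, 0.8, -2.2]
gripper_width: 0.502
gripper_force: 30.0
```

Case 2 is empty too. The routine has repeated well, so I'm putting it back and going on to case 3.

Call:
drive_tool(rows=[[0,-3.7,-0.8,-6.5,0,0,0],[0,-3.7,-0.8,-6.5,0,0,0],[0,-3.7,-0.8,-6.5,0,0,0],[0,-1.9,-0.4,-3.3,0,0,0],[0,-1.8,-0.4,-3.2,0,0,0]])

```text
time_s: 9.6
tcp_pos: [0.5359, 0.1123, 0.1169]
ee_rot: [[0.219, -0.845, -0.488], [-0.976, -0.19, -0.11], [0.0, 0.5, -0.866]]
wrist_force: [2.9, 3.9, 10.4]
gripper_width: 0.507
gripper_force: 30.0
```

Call:
drive_tool(rows=[[0,0,0,0,0,0,0],[100,0,0,0,0,0,0],[100,0,0,0,0,0,0],[100,0,0,0,0,0,0],[100,0,0,0,0,0,0]])

```text
time_s: 10.02
tcp_pos: [0.5361, 0.1124, 0.117]
ee_rot: [[0.219, -0.845, -0.488], [-0.976, -0.19, -0.109], [-0.0, 0.5, -0.866]]
wrist_force: [-0.8, -0.2, -0.7]
gripper_width: 0.722
gripper_force: 0.0
```

Call:
drive_tool(rows=[[100,0,0,0,0,0,0],[100,0,0,0,0,0,0],[100,0,0,0,0,0,0]])

```text
time_s: 10.27
tcp_pos: [0.536, 0.1125, 0.1169]
ee_rot: [[0.219, -0.845, -0.488], [-0.976, -0.19, -0.109], [-0.0, 0.5, -0.866]]
wrist_force: [-0.4, 0.1, 0.6]
gripper_width: 0.936
gripper_force: 0.0
```

Call:
drive_tool(rows=[[100,7.9,1.8,14.1,0,0,0],[100,7.9,1.8,14.1,0,0,0],[100,7.9,1.8,14.1,0,0,0],[100,7.9,1.8,14.1,0,0,0],[100,0,0,0,0,0,0]])

```text
time_s: 10.68
tcp_pos: [0.5701, 0.12, 0.1757]
ee_rot: [[0.219, -0.848, -0.482], [-0.976, -0.19, -0.108], [-0.0, 0.494, -0.869]]
wrist_force: [-0.9, -0.8, 1.5]
gripper_width: 1.0
gripper_force: 0.0
```

Call:
drive_tool(rows=[[100,-8.7,39,0,0,0,0],[100,-8.7,39,0,0,0,0],[100,0,0,0,0,0,0],[100,-7.9,-1.8,-14.1,0,0,0],[100,-7.9,-1.8,-14.1,0,0,0]])

```text
time_s: 11.1
tcp_pos: [0.5339, 0.195, 0.1444]
ee_rot: [[0.22, -0.845, -0.487], [-0.975, -0.191, -0.109], [-0.001, 0.499, -0.867]]
wrist_force: [0.4, -0.8, -0.1]
gripper_width: 0.999
gripper_force: 0.0
```

Call:
drive_tool(rows=[[100,-7.9,-1.8,-14.1,0,0,0],[100,-7.9,-1.8,-14.1,0,0,0],[100,0,0,0,0,0,0],[100,0,0,0,0,0,0]])

```text
time_s: 11.43
tcp_pos: [0.5178, 0.19, 0.1162]
ee_rot: [[0.219, -0.844, -0.49], [-0.976, -0.189, -0.11], [0.0, 0.502, -0.865]]
wrist_force: [0.1, -0.1, 0.8]
gripper_width: 0.999
gripper_force: 0.0
```

Call:
drive_tool(rows=[[0,0,0,0,0,0,0],[0,0,0,0,0,0,0],[0,0,0,0,0,0,0],[0,0,0,0,0,0,0],[0,0,0,0,0,0,0]])

```text
time_s: 11.85
tcp_pos: [0.519, 0.1906, 0.1172]
ee_rot: [[0.218, -0.845, -0.487], [-0.976, -0.19, -0.108], [-0.001, 0.499, -0.866]]
wrist_force: [-0.3, 0.3, -0.7]
gripper_width: 0.707
gripper_force: 0.0
```

Call:
drive_tool(rows=[[0,0,0,0,0,0,0],[0,0,0,0,0,0,0],[0,0,0,0,0,0,0],[0,0,0,0,0,0,0]])

```text
time_s: 12.18
tcp_pos: [0.5191, 0.1906, 0.1168]
ee_rot: [[0.219, -0.846, -0.487], [-0.976, -0.19, -0.109], [-0.001, 0.499, -0.867]]
wrist_force: [1.0, 0.1, -0.4]
gripper_width: 0.499
gripper_force: 30.0
```

Call:
drive_tool(rows=[[0,3.7,0.8,6.5,0,0,0],[0,3.7,0.8,6.5,0,0,0],[0,3.7,0.8,6.5,0,0,0],[0,3.7,0.8,6.5,0,0,0]])

```text
time_s: 12.52
tcp_pos: [0.534, 0.1939, 0.1431]
ee_rot: [[0.218, -0.845, -0.488], [-0.976, -0.189, -0.109], [-0.001, 0.5, -0.866]]
wrist_force: [0.4, 0.1, -5.1]
gripper_width: 0.503
gripper_force: 30.0
```

Call:
drive_tool(rows=[[0,0,0,0,0,0,0],[0,0,0,0,0,0,0],[0,0,0,0,0,0,0]])

```text
time_s: 12.77
tcp_pos: [0.5333, 0.1938, 0.1425]
ee_rot: [[0.218, -0.845, -0.488], [-0.976, -0.19, -0.108], [-0.001, 0.5, -0.866]]
wrist_force: [0.2, 0.8, -4.6]
gripper_width: 0.503
gripper_force: 30.0
```

Call:
drive_tool(rows=[[0,0,0,0,0,0,0],[0,0,0,0,0,0,0]])

```text
time_s: 12.93
tcp_pos: [0.5332, 0.1936, 0.1425]
ee_rot: [[0.219, -0.845, -0.489], [-0.976, -0.189, -0.109], [-0.0, 0.501, -0.866]]
wrist_force: [0.2, -0.1, -5.4]
gripper_width: 0.502
gripper_force: 30.0
```

Roughly 5 N, so case 3 at about 0.5 kg is the loaded one. I'm lifting it out and turning it upright.

Call:
drive_tool(rows=[[0,7.9,1.8,14.1,0,0,0],[0,7.9,1.8,14.1,0,0,0],[0,7.9,1.8,14.1,0,0,0],[0,7.9,1.8,14.1,0,0,0],[0,7.9,1.8,14.1,0,0,0]])

```text
time_s: 13.35
tcp_pos: [0.573, 0.2027, 0.2138]
ee_rot: [[0.219, -0.845, -0.488], [-0.976, -0.189, -0.109], [-0.0, 0.501, -0.866]]
wrist_force: [0.5, 0.5, -5.3]
gripper_width: 0.508
gripper_force: 30.0
```

Call:
drive_tool(rows=[[0,0,0,28,0,0,0],[0,0,0,28,0.0228,-0.1022,0],[0,0,0,28,0.0228,-0.1022,0],[0,0,0,28,0.0228,-0.1022,0],[0,0,0,20,0.0228,-0.1022,0]])

```text
time_s: 13.77
tcp_pos: [0.5732, 0.2023, 0.3484]
ee_rot: [[0.219, -0.971, -0.096], [-0.976, -0.218, -0.022], [0.0, 0.098, -0.995]]
wrist_force: [0.0, 1.0, -4.1]
gripper_width: 0.501
gripper_force: 30.0
```

Call:
drive_tool(rows=[[0,0,0,0,0.0228,-0.1022,0],[0,0,0,0,0,0,0]])

```text
time_s: 13.93
tcp_pos: [0.5679, 0.2004, 0.3478]
ee_rot: [[0.22, -0.975, 0.001], [-0.975, -0.22, 0.0], [0.0, -0.001, -1.0]]
wrist_force: [-2.1, -0.9, -5.8]
gripper_width: 0.506
gripper_force: 30.0
```

Run:
```python
from w import *
from scipy.optimize import least_squares
def rect(P):
    # fit yaw/centre so that rim points lie on 78x104 mid-rim rectangle
    def f(q):
        c,s=np.cos(q[2]),np.sin(q[2]); d=P-q[:2]; u=abs(d[:,0]*c+d[:,1]*s)-.039; v=abs(-d[:,0]*s+d[:,1]*c)-.052
        o=np.hypot(np.maximum(u,0),np.maximum(v,0))+np.minimum(np.maximum(u,v),0); return o
    return min((least_squares(f,[*np.median(P,0),np.radians(a)],loss="soft_l1",f_scale=.003) for a in (-30,-15,0,15,30)),key=lambda r:r.cost)
for n in ["scene","side"]:
    p=capture(n); W=cloud(p)
    m=masks_of("tray",p)[0]; R=cv2.dilate(m["region"].astype(np.uint8),np.ones((5,5)))>0
    q=W[R]; q=q[(q[:,2]>.010)&(q[:,2]<.018)]
    r=rect(q[:,:2]); print(n,m["p"],m["xy"],len(q),r.x[:2],np.degrees(r.x[2]),r.cost)
    a,b=np.round(m["xy"]).astype(int); save(p,"tray_"+n+".png",(a-60,b-50,a+60,b+50),4)
    c,s=np.cos(r.x[2]),np.sin(r.x[2])
    for l in ["cleaner","insulator","jig"]:
        mm=masks_of(l,p)
        if mm:
            g=W[mm[0]["region"]]; g=g[g[:,2]>.02]; print(l,mm[0]["p"],np.percentile(g,[3,97],axis=0).tolist())
```

```text
scene 0.76 [235.8, 242.8] 201 [ 0.4224 -0.2596] 14.24358046907222 0.0007023014469031514
cleaner 0.68 [[0.3980984630635711, -0.15484962137451508, 0.025403691121442164], [0.43185216347663447, -0.10515953617806185, 0.156101999660991]]
insulator 0.86 [[0.5835050798504419, -0.28190028700400116, 0.027230576289479565], [0.619054948089411, -0.23892070519276337, 0.06459900051339422]]
jig 0.75 [[0.6278838739534441, -0.19118113486744992, 0.032403049399543075], [0.6877136225869431, -0.11373188172387161, 0.1814272457538658]]
side 0.89 [363.7, 294.8] 331 [ 0.4225 -0.2618] 13.434398004736181 0.0023466602987822845
cleaner 0.93 [[0.37413030458597885, -0.16225976728969882, 0.024763201126319263], [0.41748472551275434, -0.12190151830456368, 0.15649409741738843]]
insulator 0.57 [[0.570635986964959, -0.2883212641733665, 0.027582012777501917], [0.6112084855762047, -0.24653063123714927, 0.06695028442518187]]
jig 0.7 [[0.6230705512883753, -0.19767029161513525, 0.02438689810240692], [0.695828217254828, -0.12349616921719452, 0.18139799726644035]]
```

Call:
drive_tool(rows=[[0,-8,-26,0,0,0,0.019],[0,-11.2,-35.4,0,0,0,0],[0,-11.2,-35.4,0,0,0,0],[0,-11.2,-35.4,0,0,0,0],[0,-11.2,-35.4,0,0,0,0]])

```text
time_s: 14.85
tcp_pos: [0.5196, 0.0337, 0.3453]
ee_rot: [[0.238, -0.971, -0.0], [-0.971, -0.238, -0.0], [0.0, 0.0, -1.0]]
wrist_force: [1.5, -1.4, -5.7]
gripper_width: 0.501
gripper_force: 30.0
```

Call:
drive_tool(rows=[[0,-11.2,-35.4,0,0,0,0],[0,-11.2,-35.4,0,0,0,0],[0,-11.2,-35.4,0,0,0,0],[0,-11.2,-35.4,0,0,0,0],[0,-11.2,-35.4,0,0,0,0]])

```text
time_s: 15.27
tcp_pos: [0.4634, -0.1435, 0.3457]
ee_rot: [[0.237, -0.971, 0.001], [-0.971, -0.237, -0.0], [0.0, -0.0, -1.0]]
wrist_force: [1.1, -1.4, -5.2]
gripper_width: 0.501
gripper_force: 30.0
```

Call:
drive_tool(rows=[[0,-11.2,-35.4,0,0,0,0],[0,-11.2,-35.4,0,0,0,0],[0,-8,-26,0,0,0,0],[0,0,0,0,0,0,0],[0,0,0,0,0,0,0]])

```text
time_s: 15.68
tcp_pos: [0.4332, -0.2402, 0.3452]
ee_rot: [[0.234, -0.972, -0.0], [-0.972, -0.234, 0.0], [-0.0, 0.0, -1.0]]
wrist_force: [-1.0, 0.7, -4.6]
gripper_width: 0.499
gripper_force: 30.0
```

Run:
```python
from w import *
s,p,W=look("w2.png"); print(s["tcp_pos"],s["ee_rot"][:,1],s["wrist_force"])
for m in masks_of("tray",p)[:2]:
    q=W[m["region"]]; print(m["p"],m["xy"],m["region"].sum(),np.nanpercentile(q,[2,50,98],axis=0).tolist())
a=cv2.imread("pics/tray_scene.png"); b=cv2.imread("pics/w2.png"); cv2.imwrite("pics/m.png",np.vstack([cv2.resize(a,(360,300)),cv2.resize(b,(360,270))]))
```

```text
[ 0.4332 -0.2402  0.3452] [-0.9723 -0.2338  0.0004] [-1.0391  0.6848 -4.5567]
0.85 [329.8, 158.1] 3887 [[0.3806372495177241, -0.3191423558971094, 0.0035548984152227047], [0.42615743380766163, -0.27977554375770364, 0.005723186317624085], [0.4681890552612784, -0.23981399686952543, 0.015999938263496785]]
```

View pics/m.png

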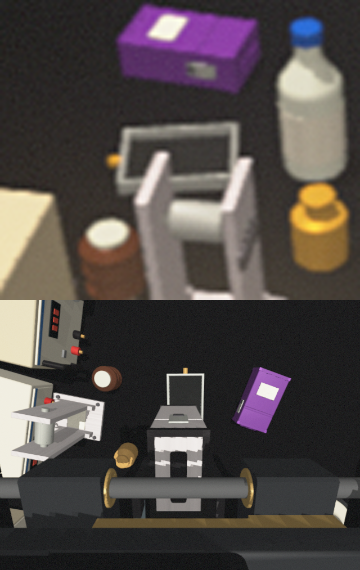

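The tray shows squarely aligned with the gripper at (330,158) in the full wrist image, partly hidden by the held case. I'll take one rim fit from here.

Run:
```python
from w import *
s,p,W=look("w3.png")
R=cv2.dilate(masks_of("tray",p)[0]["region"].astype(np.uint8),np.ones((5,5)))>0
q=W[R]; q=q[(q[:,2]>.012)&(q[:,2]<.0165)][:,:2]
for a in np.radians([13,13.5,14,14.5]):
    u=q@[np.cos(a),np.sin(a)]; v=q@[-np.sin(a),np.cos(a)]
    print(np.degrees(a),len(q),np.percentile(u,[.5,2,98,99.5]),np.percentile(v,[.5,2,98]), "left edge spread",np.std(u[u<u.min()+.008]),np.std(u[u>u.max()-.008]))
i=cv2.minAreaRect((q*1000).astype(np.float32)); print(i)
t=s["tcp_pos"]; a=np.radians(13.8); print(t, t[0]*np.cos(a)+t[1]*np.sin(a), -t[0]*np.sin(a)+t[1]*np.cos(a))
c=np.array([.4225,-.2605]); print("prior uv",c@[np.cos(a),np.sin(a)],c@[-np.sin(a),np.cos(a)])
```

```text
13.0 715 [0.3115 0.3121 0.3943 0.3943] [-0.4149 -0.4125 -0.3074] left edge spread 0.0014241411167478144 0.001585016414429176
13.5 715 [0.3088 0.3091 0.3909 0.391 ] [-0.418  -0.4156 -0.3101] left edge spread 0.001389084538546437 0.0016006887007426352
14.0 715 [0.3058 0.306  0.3875 0.3877] [-0.421  -0.4187 -0.3128] left edge spread 0.0014439487667191203 0.001591516491172934
14.500000000000002 715 [0.3023 0.3029 0.3841 0.3844] [-0.4241 -0.4217 -0.3155] left edge spread 0.0014396927406618075 0.0014876603971980288
((424.7554931640625, -270.191650390625), (82.06938171386719, 114.58307647705078), 13.919291496276855)
[ 0.4339 -0.2387  0.3452] 0.36441111713296004 -0.33528661733775617
prior uv 0.34816626756260094 -0.35376086574341065
```

Run:
```python
from w import *
a=np.radians(13.8); A=np.array([[np.cos(a),np.sin(a)],[-np.sin(a),np.cos(a)]]).T
def rep(n,W):
    q=W.reshape(-1,3); uv=q[:,:2]@A
    k=(abs(uv[:,0]-.348)<.028)&(uv[:,1]>-.44)&(uv[:,1]<-.27)&(q[:,2]<.03)
    print(n)
    for lo in np.arange(-.436,-.28,.004):
        i=k&(uv[:,1]>=lo)&(uv[:,1]<lo+.004)
        if i.sum(): print(round(lo*1000),i.sum(),np.round(np.percentile(q[i,2],[10,50,90])*1000,1),end="; ")
    print()
s,p,W=look("w4.png"); rep("wrist",W)
for n in ["scene","side"]: rep(n,np.load(n+".npy"))
```

```text
wrist
-436 134 [-0.4  0.8  2. ]; -432 176 [-0.1  1.   2.2]; -428 138 [-0.1  0.9  2.2]; -424 135 [-0.5  0.8  2.5]; -420 171 [-0.1  1.  11.2]; -416 144 [-0.1  1.1 11.8]; -412 136 [-0.2  2.1 15.2]; -408 135 [ 4.3 14.2 15.9]; -404 180 [4.3 5.4 6.6]; -400 135 [4.3 5.4 6.7]; -396 134 [4.3 5.6 6.7]; -392 137 [4.5 5.5 6.9]; -388 173 [4.2 5.4 6.7]; -384 132 [4.3 5.5 6.8]; -380 132 [4.3 5.3 6.6]; -376 132 [4.5 5.4 6.7]; -372 141 [4.6 5.8 6.8]; -368 158 [4.2 5.3 6.5]; -364 129 [4.4 5.5 6.7]; -360 129 [4.2 5.4 6.9]; -356 128 [4.3 5.5 6.6]; -352 129 [4.3 5.5 6.6]; -348 128 [4.4 5.5 6.6]; -344 128 [4.2 5.5 6.9]; -340 89 [4.4 5.5 6.4]; -336 9 [3.9 6.  6.4]; -332 7 [4.5 5.4 6.1]; -328 3 [5.1 5.4 6.1]; 
scene
-436 18 [-2.2  0.6  3.4]; -432 17 [-0.   2.1  3.2]; -428 17 [-1.9  1.4  3.9]; -424 13 [0.5 1.5 3.4]; -420 17 [-0.1  2.6 10.2]; -416 16 [-1.7  0.4 10.8]; -412 15 [-1.5  5.5 11.5]; -408 11 [12.5 14.5 15.7]; -404 24 [ 4.4  8.6 17. ]; -400 18 [2.8 5.5 7. ]; -396 15 [3.9 6.3 7.6]; -392 18 [3.8 5.4 7.6]; -388 17 [3.9 6.2 7.7]; -384 12 [4.3 6.3 8.6]; -380 9 [3.1 4.8 7.6]; -376 3 [3.5 6.4 6.5]; -372 4 [
[... 688 characters left out ...]
 7.3 12.1 17.5]; -400 4 [4.3 7.1 8.1]; -396 2 [ 8.9 10.1 11.4]; -392 5 [ 4.7  7.5 11.6]; -388 1 [6.6 6.6 6.6]; -384 4 [ 6.5  8.2 10.7]; -380 1 [6.4 6.4 6.4]; -376 2 [5.1 6.5 8. ]; -372 2 [10.3 10.5 10.8]; -368 6 [ 5.5  7.9 10. ]; -364 18 [5.2 7.4 9.8]; -360 25 [4.2 6.9 8.5]; -356 20 [4.6 6.8 8.9]; -352 29 [3.9 6.5 8.9]; -348 18 [4.4 5.8 8.3]; -344 24 [3.9 6.8 9.8]; -340 26 [3.5 6.1 8.9]; -336 21 [3.9 7.4 8.6]; -332 21 [3.9 6.6 9.3]; -328 22 [2.7 6.4 8.2]; -324 22 [4.1 6.8 9.5]; -320 25 [4.7 7.4 9.9]; -316 24 [5.2 7.1 9.1]; -312 17 [4.9 6.9 9.1]; -308 34 [ 5.1  8.9 17.7]; -304 40 [ 5.9 14.  18.4]; -300 3 [10.1 10.9 14. ]; -292 16 [0.  2.2 4. ]; -288 29 [-0.9  1.5  3.4]; -284 18 [0.1 2.  4.1];
```

Call:
drive_tool(rows=[[0,-11,-22.5,0,0,0,0.005],[0,0,0,-35,0,0,0],[0,0,0,-35,0,0,0],[0,0,0,-35,0,0,0],[0,0,0,-35,0,0,0]])

```text
time_s: 16.35
tcp_pos: [0.4231, -0.2605, 0.2044]
ee_rot: [[0.243, -0.97, 0.001], [-0.97, -0.243, -0.0], [0.001, -0.001, -1.0]]
wrist_force: [2.0, -0.8, -5.2]
gripper_width: 0.499
gripper_force: 30.0
```

Call:
drive_tool(rows=[[0,0,0,-30,0,0,0],[0,0,0,-25,0,0,0],[0,0,0,-15,0,0,0],[0,0,0,-10,0,0,0],[0,0,0,0,0,0,0]])

```text
time_s: 16.77
tcp_pos: [0.4216, -0.2599, 0.123]
ee_rot: [[0.243, -0.97, -0.005], [-0.97, -0.243, 0.002], [-0.003, 0.005, -1.0]]
wrist_force: [-1.2, 1.0, -6.2]
gripper_width: 0.497
gripper_force: 30.0
```

Call:
drive_tool(rows=[[0,0,0,0,0,0,0],[0,0,0,0,0,0,0]])

```text
time_s: 16.93
tcp_pos: [0.4241, -0.2612, 0.1265]
ee_rot: [[0.243, -0.97, 0.002], [-0.97, -0.243, -0.001], [0.002, -0.002, -1.0]]
wrist_force: [0.1, -0.3, -5.2]
gripper_width: 0.502
gripper_force: 30.0
```

Run:
```python
from w import *
ims=[]
for n,c in [("scene",(205,190,285,270)),("side",(300,220,420,320))]:
    p=capture(n); ims.append(cv2.resize(p["frame"][c[1]:c[3],c[0]:c[2],::-1],(400,400)))
cv2.imwrite("pics/place.png",np.hstack(ims)); s=sense(); print(s["tcp_pos"],s["ee_rot"][:,1:],s["wrist_force"])
```

```text
[ 0.4238 -0.2613  0.1266] [[-0.9701  0.0027]
 [-0.2428 -0.0009]
 [-0.0024 -1.    ]] [-0.2401  0.3512 -5.3161]
```

View pics/place.png

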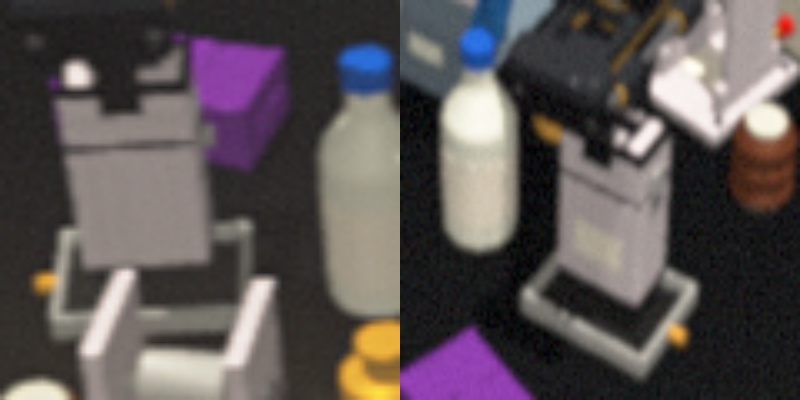

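Both crops show the case upright and centred over the tray, in the left crop at about (140,250). I'm lowering it gently.

Call:
drive_tool(rows=[[0,-0.8,0,-7,0,0,0],[0,0,0,-6,0,0,0],[0,0,0,-4,0,0,0],[0,0,0,-2,0,0,0],[0,0,0,0,0,0,0]])

```text
time_s: 17.45
tcp_pos: [0.4213, -0.2611, 0.1055]
ee_rot: [[0.242, -0.97, -0.002], [-0.97, -0.242, 0.0], [-0.001, 0.002, -1.0]]
wrist_force: [0.3, 0.9, -4.6]
gripper_width: 0.499
gripper_force: 30.0
```

Call:
drive_tool(rows=[[0,0,0,-1,0,0,0],[0,0,0,-1,0,0,0],[0,0,0,0,0,0,0]])

```text
time_s: 17.7
tcp_pos: [0.422, -0.2612, 0.1043]
ee_rot: [[0.242, -0.97, 0.0], [-0.97, -0.242, 0.0], [-0.0, -0.0, -1.0]]
wrist_force: [0.0, 0.4, -5.8]
gripper_width: 0.503
gripper_force: 30.0
```

Call:
drive_tool(rows=[[0,0,0,-0.7,0,0,0],[0,0,0,0,0,0,0]])

```text
time_s: 17.87
tcp_pos: [0.4219, -0.2612, 0.1037]
ee_rot: [[0.242, -0.97, 0.0], [-0.97, -0.242, -0.0], [0.0, -0.0, -1.0]]
wrist_force: [-0.0, -0.2, -4.4]
gripper_width: 0.505
gripper_force: 30.0
```

Call:
drive_tool(rows=[[0,0,0,-0.7,0,0,0],[0,0,0,0,0,0,0]])

```text
time_s: 18.03
tcp_pos: [0.4219, -0.2612, 0.1029]
ee_rot: [[0.242, -0.97, -0.0], [-0.97, -0.242, 0.0], [-0.0, -0.0, -1.0]]
wrist_force: [-0.2, 0.2, -5.2]
gripper_width: 0.506
gripper_force: 30.0
```

Call:
drive_tool(rows=[[0,0,0,-0.7,0,0,0],[0,0,0,0,0,0,0]])

```text
time_s: 18.2
tcp_pos: [0.4219, -0.2612, 0.1022]
ee_rot: [[0.242, -0.97, -0.0], [-0.97, -0.242, 0.0], [-0.0, 0.0, -1.0]]
wrist_force: [-0.7, 0.3, -5.1]
gripper_width: 0.501
gripper_force: 30.0
```

Call:
drive_tool(rows=[[0,0,0,-0.7,0,0,0],[0,0,0,0,0,0,0]])

```text
time_s: 18.37
tcp_pos: [0.422, -0.2613, 0.1019]
ee_rot: [[0.242, -0.97, 0.0], [-0.97, -0.242, -0.0], [0.0, -0.0, -1.0]]
wrist_force: [-0.8, 0.9, -1.8]
gripper_width: 0.503
gripper_force: 30.0
```

Call:
drive_tool(rows=[[0,0,0,-0.7,0,0,0],[0,0,0,0,0,0,0]])

```text
time_s: 18.53
tcp_pos: [0.4221, -0.2614, 0.1018]
ee_rot: [[0.242, -0.97, 0.0], [-0.97, -0.242, -0.001], [0.001, -0.0, -1.0]]
wrist_force: [-2.4, 1.0, 4.3]
gripper_width: 0.501
gripper_force: 30.0
```

Call:
drive_tool(rows=[[0,0,0,-0.5,0,0,0],[0,0,0,0,0,0,0]])

```text
time_s: 18.7
tcp_pos: [0.4221, -0.2614, 0.1019]
ee_rot: [[0.243, -0.97, 0.0], [-0.97, -0.243, -0.001], [0.001, -0.0, -1.0]]
wrist_force: [-3.3, 3.4, 7.9]
gripper_width: 0.504
gripper_force: 30.0
```

The case is on the tray floor. I'm opening the fingers, rising straight up, backing off, then checking.

Call:
drive_tool(rows=[[100,0,0,0.8,0,0,0],[100,0,0,0,0,0,0],[100,0,0,0,0,0,0],[100,0,0,0,0,0,0],[100,0,0,0,0,0,0]])

```text
time_s: 19.12
tcp_pos: [0.4222, -0.2613, 0.1011]
ee_rot: [[0.242, -0.97, 0.0], [-0.97, -0.242, -0.0], [0.0, -0.0, -1.0]]
wrist_force: [0.1, -0.5, -0.4]
gripper_width: 0.79
gripper_force: 0.0
```

Call:
drive_tool(rows=[[100,0,0,0,0,0,0],[100,0,0,0,0,0,0],[100,0,0,0,0,0,0],[100,0,0,0,0,0,0]])

```text
time_s: 19.45
tcp_pos: [0.4219, -0.2612, 0.1011]
ee_rot: [[0.242, -0.97, -0.0], [-0.97, -0.242, -0.0], [-0.0, 0.0, -1.0]]
wrist_force: [0.0, -0.6, 0.4]
gripper_width: 0.987
gripper_force: 0.0
```

Call:
drive_tool(rows=[[100,0,0,8,0,0,0],[100,0,0,20,0,0,0],[100,0,0,30,0,0,0],[100,0,0,38,0,0,0],[100,0,0,38,0,0,0]])

```text
time_s: 19.87
tcp_pos: [0.4212, -0.2611, 0.237]
ee_rot: [[0.242, -0.97, -0.001], [-0.97, -0.242, 0.0], [-0.0, 0.001, -1.0]]
wrist_force: [0.3, -0.3, 0.3]
gripper_width: 1.003
gripper_force: 0.0
```

Call:
drive_tool(rows=[[100,0,0,38,0,0,0],[100,0,0,38,0,0,0],[100,0,0,38,0,0,0],[100,0,0,30,0,0,0],[100,0,0,0,0,0,0]])

```text
time_s: 20.28
tcp_pos: [0.4237, -0.2628, 0.3874]
ee_rot: [[0.242, -0.97, 0.014], [-0.97, -0.242, -0.007], [0.01, -0.012, -1.0]]
wrist_force: [-0.6, -1.1, 0.8]
gripper_width: 1.0
gripper_force: 0.0
```

Run:
```python
from w import *
p=capture("scene"); save(p,"endA.png",(190,180,540,340),2); W=cloud(p)
a=p["frame"]; a=cv2.resize(a[180:340,190:540,::-1],None,fx=2,fy=2)
for m in masks_of("case_1",p)[:8]:
    q=W[m["region"]]; print(round(m["p"],2),np.round(m["xy"]),np.nanpercentile(q,[2,50,98],axis=0).round(3).tolist())
p=capture("side"); b=cv2.resize(p["frame"][130:330,150:450,::-1],None,fx=1.4,fy=1.4)
o=np.zeros((600,700,3),np.uint8); o[:320]=a; o[320:600,:420]=b; cv2.imwrite("pics/end.png",o)
print(sense()["tcp_pos"],sense()["time_s"])
```

```text
0.96 [458. 230.] [[0.227, 0.328, 0.001], [0.316, 0.362, 0.044], [0.36, 0.401, 0.048]]
0.8 [364. 254.] [[0.496, 0.073, 0.052], [0.548, 0.114, 0.131], [0.57, 0.152, 0.151]]
0.77 [434. 251.] [[0.476, 0.23, 0.065], [0.514, 0.267, 0.131], [0.535, 0.305, 0.15]]
0.69 [236. 224.] [[0.392, -0.29, 0.006], [0.438, -0.252, 0.086], [0.451, -0.221, 0.136]]
0.63 [331. 261.] [[0.509, -0.007, 0.05], [0.566, 0.038, 0.132], [0.588, 0.072, 0.15]]
0.23 [386. 280.] [[0.45, -0.004, 0.001], [0.525, 0.164, 0.006], [0.601, 0.309, 0.066]]
[ 0.4215 -0.2609  0.3791] 20.4333
```

View pics/end.png

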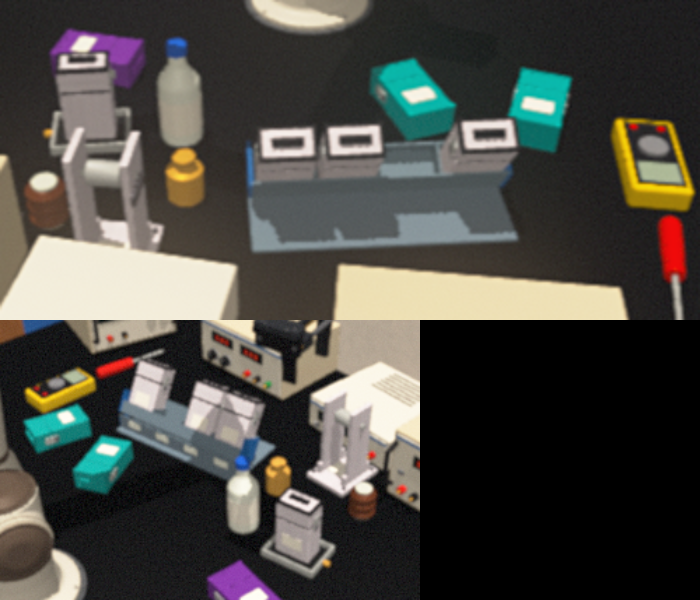

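The loaded case stands upright in the tray at (88,95) in the end picture. Cases 1, 2 and 4 are seated at their original heights, nothing else has moved, and the gripper is clear.

```bash
python3 -c "
from station import *
print(finish_job())"
```

```text
the job is handed in; nothing more can be done
None
```

Case 3 was the loaded one (about 0.5 kg) and now stands upright in the tray, with empty cases 1 and 2 back in their slots; I left case 4 untouched and did not lift it, since only one case is loaded. The job was handed in at about 20 s, with no verdict shown.

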